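# Lock off the grinder's supply and prove it dead

## Robot

A 7-joint arm with a two-finger parallel gripper is mounted at the origin on a cart in front of the work surface, level with it; the furniture and walls round the work are solid. World frame = base frame: x ahead of the robot, y to its left, z up, the work surface at z = 0. Lengths are in m, angles in rad, forces in N, time in s.
With the tool pointing down it reaches from about 0.35 to 0.9 m from the base axis. Payload 8.1 kg.
Tool frame: the origin (TCP) lies between the finger pads; the fingertips stand 8 mm ahead of it and the grasp point (between the pads) lies 11 mm behind it; z points along the fingers, y is the line along which they close (so a half turn about z gives the same grasp; the last joint's range is limited). The gripper opens to 85 mm and grips with 20 to 120 N. Pads are 22 mm wide; open, the fingers measure 114 mm over their backs; the gripper's body (76 mm by 85 mm) begins 54 mm behind the grasp point. The pads swing forward as they close: fully open they stand 13 mm farther back than shut.
Start: joints at [-1.262, 0.434, 0.025, 1.573, -0.012, 1.134, -0.075], TCP at [0.25, 0.573, 0.239] pointing down, gripper open.
Joint ranges: [-2.62, 2.62], [-0.44, 2.09], [-1.27, 1.32], [0.08, 2.57], [-1.32, 4.46], [0.12, 2], [-2.74, 2.74]. Speed limits (rad/s): [2.22, 2.22, 3.01, 3.01, 3.14, 3.14, 3.14].

## Interface

Orientations are given as a unit quaternion [w, x, y, z].
In Python, from rig import arm gives the robot as it stands.
- The arm moves only by the tool play_rows, never from a script. Its argument "commands" is text: rows parted by semicolons, each of 4 numbers parted by spaces: the shift along the tool's x, y, z in m, then the turn about the tool's z in rad. In form: tx ty tz spin; .... A call has 1 to 8 rows; each row is the pose to reach, as a shift and turn from the pose commanded when the call began, along the tool's axes at that moment; what a row does not reach only later rows make up. A row lasts 1/12 s, in which the tool goes at most 41.7 mm and 7.16 degrees, less where a joint would pass 70% of its speed; a pose out of reach is approached as far as the arm can. A call with a gripper value outside its range is refused whole. "fingers" is the closure, from 0 (fully open) to 1 (shut), set as the call begins (left out, the last holds). The fingers move at their own pace and stop on an object; "newtons" is the grip in N (left out, the last holds). Time passes only in rows, so rows that repeat a pose let the fingers close. It gives the time, the measured TCP pose, the force, the opening and the grip force at its end, in the units of the state.
- arm.read_state(): the state, without advancing time (a new reading comes with each control period).
- arm.capture(name): name is "side" or "top" or "wrist"; returns a dict with "color" (420x560x3 uint8, red, green, blue), "fov_y" (degrees; the focal length in pixels is half the picture's height over the tangent of half this angle, whatever the lens; pixels are square), "cx", "cy" (the principal point, pixels), "world_from_camera" (4x4, takes a point from camera to world coordinates); the wrist camera has in their place "T_tool_cam" (4x4, takes a point from camera to tool coordinates, whose origin is the TCP and whose axes are the flange's). Camera axes: x right, y up, looking along -z (the intrinsics and any distortion apply to the point x, -y, -z); pixel columns grow to the right and rows downward; lengths in m; the calibration is good to about 2 mm. A picture is of the moment at which its call begins: read the wrist's pose just before it. There is no depth.
- arm.hand_in(): hands the job in; it is judged then, once.
The state is a dict: "clock": time; "joints": joint angles; "dq": joint speeds; "tau": joint torques, N m; "ee_pos": TCP position; "tool_rot": TCP orientation; "force": force on the tool from outside, world axes, zero at the start; "wrist_torque": the same for the moment, N m; "finger_gap": opening from 0.0 (shut) to 1.0 (fully open); "grip_force": force on a finger pad.
Only numpy, scipy, OpenCV 4.12 (cv2) and the standard library are available. Lean on these libraries where they do the work, as an engineer would, in place of code of your own. Each camera call takes 0.05 s, during which the arm holds its last target. There are 200 camera calls.

## Task

The grinder's wheel is to be changed, so lock off its supply: turn the isolator handle clockwise to off, fully round to its stop so that it lies straight across the panel, then swing the steel lockout hasp out until it stands square to the panel, and slide the lock bolt fully home through the standing hasp. Last, press the start button on the separate station right down and let it come up again, to prove that the machine is dead; leave the mug, the solder spool and the flux pot where they are.

Things in the scene. Friction and masses are not known exactly. Their poses are not given: they have to be found in the camera images.
- isolator_console: grey wedge-shaped console, fixed, 165 deep x 380 wide x 122 mm high; its top panel slopes up to the back at 25 degrees. Origin: centre of underside; x to its high back, y left, z up; turned about z only. In this frame up the slope is (cos25, 0, sin25), out of the panel (-sin25, 0, cos25). Left to right in one row: handle, hasp, bolt
- handle (a joint): rotary isolator handle, a black bar 90 mm long, 18 mm wide, 16 to 54 mm out of the panel on a round hub; turns about the panel's normal through its middle. 0 = on, bar up the slope; grows clockwise as seen facing the panel; 1.571 = off, straight across, at its stop. Starts 0.1 to 0.3. Stiff (0.15 N m), stays where left
- handle_grip (a point): point on the handle's axis, in the middle of the bar, 40 mm out of the panel (14 mm below the bar's top); 125 mm left of the console's middle; its x axis runs along the bar, its z axis out of the panel
- hasp (a joint): steel lockout hasp, an open bail hinged along the slope direction on its right-hand side: 0 = lying flat towards the handle, grows as its free bar swings out of the panel and over to the right; 1.571 = standing square to the panel, at its stop. Starts 0 to 0.2. Friction (0.09 N m) holds it where left
- hasp_bar (a point): middle of the hasp's free round bar, 10 mm thick and 60 mm long, running up the slope; 64 mm from the hinge and raised 8 mm more, so that it lies 24 mm out of the panel when flat; can be pinched from either side through the open bail and turns between the fingers
- hasp_hinge (a point): middle of the hasp's hinge axis, 49 mm right of the console's middle, 16 mm out of the panel
- bolt (a joint): lock bolt, a 12 mm steel rod on the right of the panel with an upright black knob; slides straight left along the panel: 0 = drawn back, 0.05 = fully home (stop), the rod then passing through the standing hasp. Starts 0 to 0.006. Friction 2 N
- bolt_knob (a point): middle of the bolt's knob, 50 mm out of the panel; the knob is 16 mm up the slope x 22 mm across and stands 34 to 64 mm out of the panel, on a 24 x 30 mm carriage; drawn back it is 110 mm right of the hasp's hinge
- start_station: grey push-button station, fixed, a box 85 x 110 x 53 mm with one black round button on top; origin: centre of its underside, z up. It stands to the left or the right of the console
- start_button (a joint): spring start button: 0 = up, grows as it is pressed, 0.006 = right down; takes 5 N to press right down, comes up by itself
- start_button_top (a point): centre of the start button's top face, 36 mm across, facing up; presses straight down
- tub_white: white round tub with lid, 88 mm across, 43 mm high, stuck down, origin under its centre; stands on the other side of the console from the start station; not needed
- mug: enamel mug, loose, 85 mm high, behind the console; a bystander, origin under its centre
- solder_spool: spool of solder, loose, 55 mm across, 43 mm high, behind the console; a bystander, origin under its centre
- flux_pot: squat round pot with a dark green lid, loose, 52 mm across, 30 mm high, at the front left beside the console; a bystander, origin under its centre

How it is judged:
By the outcome, as a careful person would: the job done as asked, in the order asked, and still so for the second after the job is handed in, with the robot touching nothing.
It also fails if it takes over 67 s, if anything falls off the work surface, if the arm or the gripper's body presses on something with over 40 N, if the wrist force passes 120 N, or if a joint passes its speed limit or range.

## Working session

There is one attempt and no reset: what is moved stays moved. The work goes in short steps, Python scripts to look and compute and a tool call to move; the robot and the scene stay as the last step left them, time stands still between calls to the robot, and variables do not carry over. Pictures are saved under pics/ and viewed, at most 10 in all, crops included, and the job is handed in when it is done.

Besides the shell and the picture viewer there is one more tool, called after ">>>" as a command line: name --argument value ..., lists and objects as JSON in quotes. play_rows: Moves the arm, as the interface text tells. Its arguments: {"type":"object","properties":{"commands":{"type":"string"},"fingers":{"type":"number"},"newtons":{"type":"number"}},"required":["commands"]}

```bash
ls; mkdir -p pics
python3 - <<'E'
from rig import arm
import cv2,numpy as np
s=arm.read_state();print({k:np.round(v,3).tolist() for k,v in s.items()})
for n in("side","top","wrist"):
    c=arm.capture(n);cv2.imwrite(f"pics/{n}0.png",c["color"][:,:,::-1])
    print(n,{k:np.round(v,4).tolist() for k,v in c.items() if k!="color"})
E
```

```text
pics
{'clock': 0.0, 'joints': [-1.262, 0.435, 0.025, 1.574, -0.012, 1.134, -0.075], 'dq': [-0.002, 0.001, -0.001, -0.001, 0.001, 0.001, -0.001], 'tau': [-0.001, -67.049, 1.025, -31.62, 0.016, 0.013, -0.0], 'ee_pos': [0.25, 0.572, 0.238], 'tool_rot': [-0.0, 0.204, 0.979, -0.001], 'force': [0.488, 0.938, 0.464], 'wrist_torque': [-0.021, -0.009, -0.008], 'grip_force': 0.0, 'finger_gap': 1.003}
side {'fov_y': 48.9922, 'cx': 279.8686, 'cy': 208.6353, 'world_from_camera': [[-0.9606, -0.2381, 0.1434, 0.7835], [0.2777, -0.8428, 0.4611, 0.6381], [0.0111, 0.4828, 0.8757, 1.2746], [0.0, 0.0, 0.0, 1.0]]}
top {'fov_y': 43.7259, 'cx': 280.6856, 'cy': 212.6845, 'world_from_camera': [[0.0229, 0.9797, -0.1991, 0.2521], [-0.9997, 0.0225, -0.0041, 0.0202], [0.0005, 0.1992, 0.98, 1.6572], [0.0, 0.0, 0.0, 1.0]]}
wrist {'fov_y': 64.1447, 'cx': 279.5139, 'cy': 206.1953, 'T_tool_cam': [[0.0015, 0.96, 0.28, 0.0705], [1.0, -0.0016, 0.0002, -0.0002], [0.0006, 0.28, -0.96, -0.1342], [0.0, 0.0, 0.0, 1.0]]}
```

View pics/top0.png

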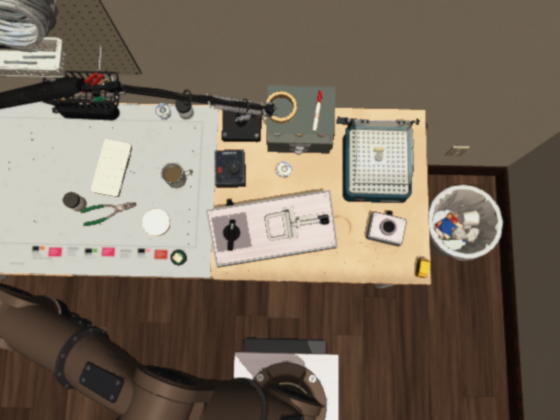

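View pics/side0.png

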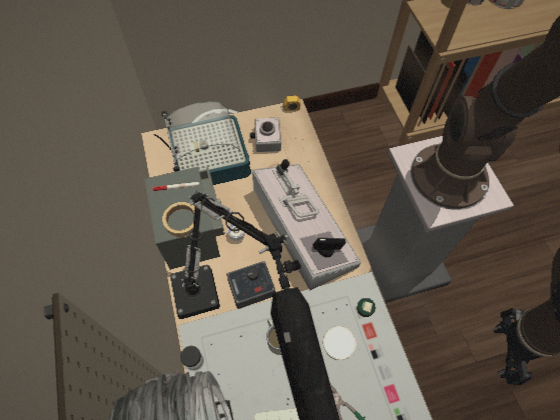

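Run:
```python
import cv2,numpy as np
t=cv2.imread("pics/top0.png")[183:273,202:418]; s=cv2.imread("pics/side0.png")
cv2.imwrite("pics/tc.png",cv2.resize(t,None,fx=3.7,fy=3.7,interpolation=cv2.INTER_CUBIC))
cv2.imwrite("pics/sc.png",cv2.resize(s[110:290,240:370],None,fx=3.3,fy=3.3,interpolation=cv2.INTER_CUBIC))
```

```text
(no output)
```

View pics/tc.png

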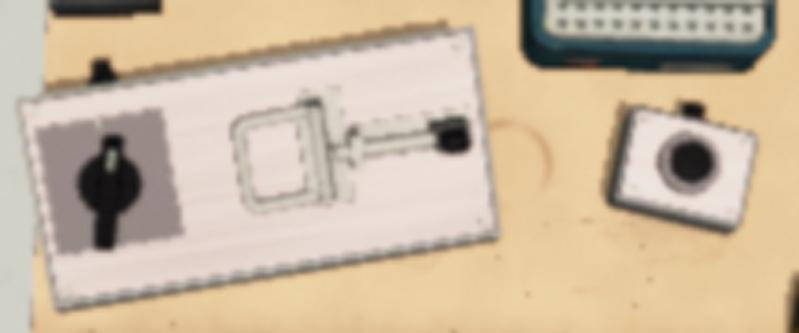

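View pics/sc.png

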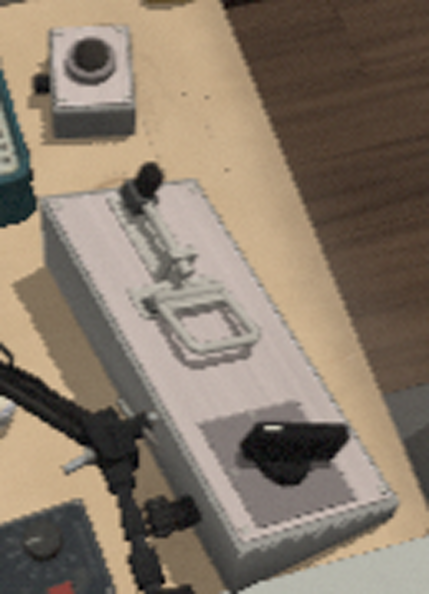

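```bash
cat > h.py <<'E'
import numpy as np
from scipy.optimize import least_squares
from scipy.spatial.transform import Rotation as R
c25,s25=np.cos(np.radians(25)),np.sin(np.radians(25))
CAM={"side":(48.9922,279.8686,208.6353,np.array([[-0.9606,-0.2381,0.1434,0.7835],[0.2777,-0.8428,0.4611,0.6381],[0.0111,0.4828,0.8757,1.2746],[0,0,0,1]])),
"top":(43.7259,280.6856,212.6845,np.array([[0.0229,0.9797,-0.1991,0.2521],[-0.9997,0.0225,-0.0041,0.0202],[0.0005,0.1992,0.98,1.6572],[0,0,0,1]]))}
TW=np.array([[0.0015,0.96,0.28,0.0705],[1,-0.0016,0.0002,-0.0002],[0.0006,0.28,-0.96,-0.1342],[0,0,0,1]])
def Rq(q): return R.from_quat(np.roll(q,-1)).as_matrix()
def wcam(pos,q):
    T=np.eye(4);T[:3,:3]=Rq(q);T[:3,3]=pos
    return (64.1447,279.5139,206.1953,T@TW)
def proj(cam,P):
    fy,cx,cy,T=cam;f=210/np.tan(np.radians(fy/2))
    p=(np.atleast_2d(P)-T[:3,3])@T[:3,:3]
    return np.c_[cx+f*p[:,0]/-p[:,2],cy-f*p[:,1]/-p[:,2]]
# panel coords (s up slope from panel centre, y left, n out) -> console frame
def pan(s,y,n): return np.array([c25*s-s25*n,y,0.0835+s25*s+c25*n])
def con(pose,p):
    x,y,a=pose;p=np.atleast_2d(p)
    return np.c_[x+np.cos(a)*p[:,0]-np.sin(a)*p[:,1],y+np.sin(a)*p[:,0]+np.cos(a)*p[:,1],p[:,2]]
def tri(obs):
    return least_squares(lambda P:np.concatenate([(proj(c,P)[0]-u) for c,u in obs]),[.5,0,.1])
E
python3 - <<'E'
from h import *
t=lambda u,v:np.array([202+u/3.7,183+v/3.7]); s=lambda u,v:np.array([240+u/3.3,110+v/3.3])
z0=.122-.165*np.tan(np.radians(25))
C=np.array([[.0825,.19,.122],[.0825,-.19,.122],[-.0825,-.19,z0],[-.0825,.19,z0]])
ct=np.array([t(20,100),t(470,30),t(497,238),t(58,310)]);cs=np.array([s(240,545),s(42,200),s(198,180),s(397,500)])
f=lambda p:np.r_[(proj(CAM["top"],con(p,C))-ct).ravel(),(proj(CAM["side"],con(p,C))-cs).ravel()]
r=least_squares(f,[.45,0,.1]);print(r.x,np.round(r.fun,1))
b=tri([(CAM["top"],t(690,161)),(CAM["side"],s(92,58))]);print("button",b.x,b.fun)
k=tri([(CAM["top"],t(455,130)),(CAM["side"],s(150,172))]);print("knob~",k.x,k.fun,"model",con(r.x,pan(0,-.159,.064)))
print("handle model",con(r.x,pan(0,.125,.04)))
for n in("top","side"):
    print(n,[np.round(proj(CAM[n],con(r.x,pan(*p)))[0],1) for p in((0,.125,.054),(0,-.159,.064),(0,-.049,.016),(0,.015,.024))])
print("obs top",t(108,165),t(455,130),"side",s(295,440),s(150,172))
from scipy.spatial.transform import Rotation
E
```

```text
[0.52087639 0.04968027 0.18308289] [-1.7 -0.1  1.4 -0.8  1.3 -0.1 -1.5  0.   0.2  1.3 -0.5 -1.8 -0.3 -1.2
  1.1  0.2]
button [ 0.53907033 -0.30668119  0.06359425] [-0.19816568  0.29644158 -0.35394847 -0.14707634]
knob~ [ 0.54239734 -0.10194391  0.15060399] [-0.60902353  0.84778485 -0.97174702 -0.40172186] model [[ 0.52322869 -0.1115867   0.1415037 ]]
handle model [[0.48149646 0.16951346 0.11975231]]
top [array([231.8, 240.3]), array([327.3, 226. ]), array([289.1, 227.7]), array([268.3, 231.8])]
side [array([335.6, 238.7]), array([289.7, 159.5]), array([300.1, 198. ]), array([311.7, 213.5])]
obs top [231.18918919 227.59459459] [324.97297297 218.13513514] side [329.39393939 243.33333333] [285.45454545 162.12121212]
```

The top picture shows the console corners at crop (20,100), (470,30), (497,238), (58,310). The handle is on the left, the hasp in the middle and the knob at (455,130). The start station is on the right with its button at (690,161). The side crop agrees, so I'll go above the console and look with the wrist camera.

>>> play_rows --commands "-0.04 -0.03 -0.03 -0.12; -0.07 -0.06 -0.05 -0.24; -0.10 -0.09 -0.07 -0.36; -0.13 -0.113 -0.08 -0.48; -0.16 -0.139 -0.08 -0.6; -0.19 -0.165 -0.08 -0.6; -0.22 -0.19 -0.08 -0.6; -0.25 -0.216 -0.08 -0.6" --fingers 1 --newtons 40

```text
clock: 0.82
ee_pos: [0.3866, 0.2866, 0.3195]
tool_rot: [0.0, -0.094, 0.996, 0.0]
force: [1.5, 0.4, 0.9]
finger_gap: -0.003
grip_force: 0.0
```

```bash
cat > st.py <<'E'
from rig import arm
from h import *
def to_tool(s,P): return Rq(s["tool_rot"]).T@(np.array(P)-s["ee_pos"])
if __name__=="__main__":
    import sys
    s=arm.read_state();print({k:np.round(s[k],4).tolist() for k in("clock","ee_pos","tool_rot","force","joints","finger_gap")})
    if len(sys.argv)>1: print("to tool",np.round(to_tool(s,[float(v) for v in sys.argv[1:4]]),4))
E
python3 st.py .5 .05 .32
```

```text
{'clock': 0.8167, 'ee_pos': [0.3866, 0.2866, 0.3195], 'tool_rot': [0.0002, -0.0939, 0.9956, 0.0002], 'force': [1.4983, 0.3541, 0.9084], 'joints': [-0.786, 0.1356, 0.0424, 1.787, -0.0062, 1.2185, 1.0172], 'finger_gap': -0.0026}
to tool [-0.0671 -0.2536 -0.0006]
```

>>> play_rows --commands "-0.01 -0.04 0 0; -0.02 -0.08 0 0; -0.03 -0.12 0 0; -0.04 -0.16 0 0; -0.05 -0.195 0 0; -0.06 -0.225 0 0; -0.067 -0.245 0 0; -0.067 -0.245 0 0"

```text
clock: 1.48
ee_pos: [0.4994, 0.0553, 0.3192]
tool_rot: [0.0, -0.09, 0.996, -0.001]
force: [-0.3, 0.5, -0.7]
finger_gap: -0.001
grip_force: 0.0
```

Run:
```python
from st import *
import cv2,json
s=arm.read_state();c=arm.capture("wrist");im=c["color"][:,:,::-1]
json.dump([list(map(float,s["ee_pos"])),list(map(float,s["tool_rot"]))],open("w1.json","w"))
print(s["ee_pos"],s["tool_rot"])
cv2.imwrite("pics/w1.png",cv2.resize(im,(800,600),interpolation=cv2.INTER_CUBIC))
```

```text
[0.49935094 0.05526058 0.31916332] [ 2.76600669e-04 -9.04038031e-02  9.95904608e-01 -1.04272090e-03]
```

View pics/w1.png

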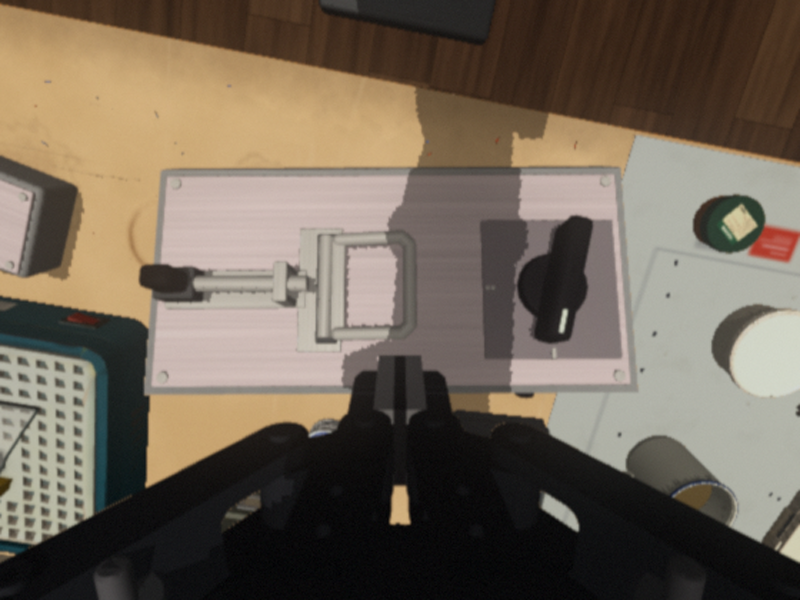

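```bash
cat > fit.py <<'E'
from h import *
import json
w=wcam(*json.load(open("w1.json")));k=560/800
z0=.122-.165*np.tan(np.radians(25))
C=np.array([[-.0825,-.19,z0],[-.0825,.19,z0],[.0825,.19,.122],[.0825,-.19,.122]])
cw=k*np.array([[162,170],[620,168],[636,388],[147,392]])
t=lambda u,v:np.array([202+u/3.7,183+v/3.7]); s=lambda u,v:np.array([240+u/3.3,110+v/3.3])
O=[3,2,1,0]
ct=np.array([t(20,100),t(470,30),t(497,238),t(58,310)])[[2,3,0,1]];cs=np.array([s(240,545),s(42,200),s(198,180),s(397,500)])[[2,3,0,1]]
f=lambda p:(proj(w,con(p,C))-cw).ravel()
r=least_squares(f,[.5,.05,.18]);P=r.x;print(P,np.round(r.fun,1))
g=lambda p:np.r_[f(p),(proj(CAM["top"],con(p,C))-ct).ravel()]
print("with top",least_squares(g,P).x)
if __name__=="__main__":
  obs={"hub":((552,287),.125,.008),"hinge":((325,288),-.049,.016),"bar":((409,284),.015,.026),"knob":((155,275),-.159,.064)}
  for n,(o,y,h) in obs.items():
    q=least_squares(lambda v:proj(w,con(P,pan(v[0],v[1],h)))[0]-k*np.array(o),[0,y]).x
    print(n,"s,y fitted",np.round(q,4),"nominal y",y)
E
python3 fit.py
```

```text
[0.5223227  0.05168271 0.18965782] [-1.1 -0.7  0.9 -1.6  2.3  2.2 -2.2  1.2]
with top [0.52206507 0.0514017  0.18905676]
hub s,y fitted [0.0111 0.1251] nominal y 0.125
hinge s,y fitted [ 0.0122 -0.0495] nominal y -0.049
bar s,y fitted [0.0113 0.0141] nominal y 0.015
knob s,y fitted [ 0.0109 -0.1545] nominal y -0.159
```

The wrist picture shows the panel corners at (162,170), (620,168), (636,388), (147,392). The hub is at (552,287), the hinge at (325,288), the hasp bar at (409,284) and the knob at (155,275), with the handle's marked end at (563,320). The fit agrees with the given sizes, with the row 11 mm above panel centre.

```bash
cat >> st.py <<'E'
P=np.array([.5222,.0516,.1895]);S0=.0113
def pt(s,y,n): return con(P,pan(S0+s,y,n))[0]   # s relative to row
def tcp(s,y,n,tip=.008): return pt(s,y,n)+[0,0,tip]
E
python3 - <<'E'
from st import *
import json
w=wcam(*json.load(open("w1.json")))
s=arm.read_state();Rt=Rq(s["tool_rot"])
for p in((.011,0,.008),(-.011,0,.008),(.011,0,0),(.011,.015,-.005),(.011,0,.018)): print(p,np.round(proj(w,np.array(s["ee_pos"])+Rt@np.array(p))[0]/.7))
# handle path
def post(ph,r=.028,hy=.006,hx=.011,extra=0):
    u=np.array([np.cos(ph),-np.sin(ph)]);v=np.array([-np.sin(ph),-np.cos(ph)])
    d=.009+hy*abs(np.cos(ph))+hx*abs(np.sin(ph))+extra
    q=r*u-d*v; return q
print("approach",[np.round(to_tool(s,tcp(*(q:=post(.2,extra=.018))+np.array([0,.125]),n)),4) for n in(.09,.03)])
for ph in np.arange(.2,1.8,.15):
    q=post(ph)+np.array([0,.125]);print(round(ph,2),np.round(q,4),np.round(to_tool(s,tcp(*q,.030)),4))
E
```

```text
(0.011, 0, 0.008) [409. 347.]
(-0.011, 0, 0.008) [408. 408.]
(0.011, 0, 0) [409. 357.]
(0.011, 0.015, -0.005) [461. 364.]
(0.011, 0, 0.018) [408. 336.]
approach [array([-0.0248,  0.1433,  0.1265]), array([-0.0502,  0.1435,  0.1809])]
0.2 [0.0308 0.1362] [-0.047   0.1259  0.1824]
0.35 [0.0326 0.1327] [-0.0487  0.1224  0.1816]
0.5 [0.0339 0.1287] [-0.0499  0.1184  0.1811]
0.65 [0.0347 0.1243] [-0.0506  0.114   0.1808]
0.8 [0.0346 0.1196] [-0.0506  0.1093  0.1808]
0.95 [0.0337 0.1147] [-0.0498  0.1044  0.1812]
1.1 [0.0319 0.1098] [-0.0481  0.0995  0.182 ]
1.25 [0.0291 0.1052] [-0.0456  0.0949  0.1832]
1.4 [0.0253 0.101 ] [-0.0422  0.0906  0.1847]
1.55 [0.0207 0.0974] [-0.0381  0.0871  0.1867]
1.7 [0.0169 0.0946] [-0.0347  0.0842  0.1883]
```

>>> play_rows --commands "-0.01 0.035 0.02 0; -0.02 0.07 0.05 0; -0.025 0.11 0.08 0; -0.035 0.145 0.11 0; -0.05 0.146 0.135 0; -0.05 0.146 0.16 0; -0.05 0.146 0.178 0; -0.05 0.146 0.181 0"

```text
clock: 2.2
ee_pos: [0.5165, 0.2141, 0.1345]
tool_rot: [-0.003, -0.095, 0.995, -0.001]
force: [-0.2, 0.2, -0.1]
finger_gap: 0.001
grip_force: 0.0
```

Run:
```python
from st import *
s=arm.read_state();print(s["ee_pos"],s["force"],s["joints"])
import cv2
c=arm.capture("wrist");cv2.imwrite("pics/w2.png",c["color"][:,:,::-1])
for q in((.0308,.1362),(.0339,.1287),(.0346,.1196),(.0319,.1098),(.0253,.101),(.0169,.0946)): print(np.round(to_tool(s,tcp(*q,.030)),4))
```

```text
[0.51646844 0.21410587 0.13445951] [-0.20523163  0.15406841 -0.13987421] [-0.60022701  0.44270593  0.15298999  1.86308872 -0.0878431   0.84887216
  1.35833036]
[-0.0005 -0.0245 -0.002 ]
[-0.0032 -0.032  -0.0033]
[-0.0039 -0.0411 -0.0036]
[-0.0014 -0.0509 -0.0024]
[ 0.0046 -0.0597  0.0004]
[ 0.0122 -0.0661  0.004 ]
```

View pics/w2.png

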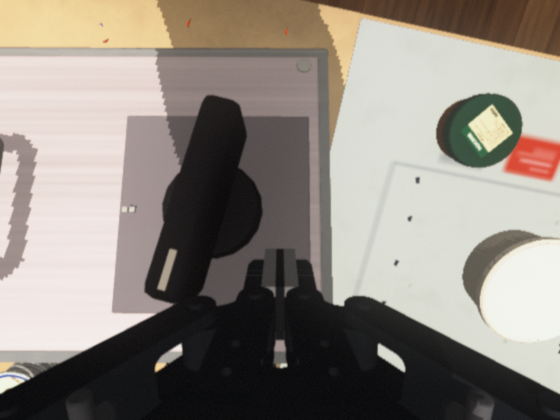

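The fingertips at (280,250) stand clear to the left of the bar's marked end at (175,280). Now I'll push round the arc.

>>> play_rows --commands "-0.001 -0.010 -0.002 0; -0.001 -0.018 -0.002 0; -0.001 -0.024 -0.002 0; -0.002 -0.028 -0.003 0; -0.003 -0.032 -0.003 0; -0.004 -0.036 -0.003 0; -0.004 -0.040 -0.003 0; -0.003 -0.044 -0.003 0"

```text
clock: 2.92
ee_pos: [0.5314, 0.1713, 0.1423]
tool_rot: [0.001, -0.094, 0.996, 0.001]
force: [0.3, 4.6, -2.1]
finger_gap: 0.001
grip_force: 2.1
```

Run:
```python
from st import *
s=arm.read_state();print(s["ee_pos"],s["force"])
for q in((.0346,.1196),(.0319,.1098),(.0253,.101),(.0207,.0974),(.0169,.0946)): print(np.round(to_tool(s,tcp(*q,.030)),4))
```

```text
[0.53136875 0.17134836 0.14231101] [ 0.3475653   4.61661457 -2.13776457]
[0.0027 0.0037 0.0042]
[ 0.0051 -0.0061  0.0053]
[ 0.0111 -0.0149  0.0081]
[ 0.0152 -0.0185  0.01  ]
[ 0.0187 -0.0213  0.0116]
```

>>> play_rows --commands "0.003 -0.003 0.003 0; 0.005 -0.006 0.005 0; 0.007 -0.009 0.006 0; 0.009 -0.012 0.007 0; 0.011 -0.015 0.008 0; 0.013 -0.017 0.009 0; 0.015 -0.018 0.010 0; 0.017 -0.019 0.011 0"

```text
clock: 3.58
ee_pos: [0.5193, 0.1493, 0.1317]
tool_rot: [0.002, -0.094, 0.996, 0.001]
force: [3.4, 4.1, 2.8]
finger_gap: 0.002
grip_force: 2.4
```

>>> play_rows --commands "0.002 -0.001 0.001 0; 0.004 -0.002 0.002 0; 0.006 -0.002 0.003 0; 0.008 -0.002 0.003 0"

```text
clock: 3.92
ee_pos: [0.516, 0.1471, 0.1303]
tool_rot: [0.007, -0.094, 0.996, 0.002]
force: [17.1, 7.9, -1.1]
finger_gap: 0.001
grip_force: 8.1
```

Run:
```python
from st import *
import cv2
s=arm.read_state();print(s["ee_pos"],s["force"])
a=P[2];d=np.array(s["ee_pos"])-pt(0,.125,.03)
print("console rel handle: x,y,z",np.cos(a)*d[0]+np.sin(a)*d[1],-np.sin(a)*d[0]+np.cos(a)*d[1],d[2])
c=arm.capture("wrist");cv2.imwrite("pics/w3.png",c["color"][:,:,::-1])
```

```text
[0.51603007 0.1470874  0.13034431] [17.12907837  7.89731695 -1.13410609]
console rel handle: x,y,z 0.014364551699054758 -0.0300597527033226 0.014879485568298642
```

View pics/w3.png

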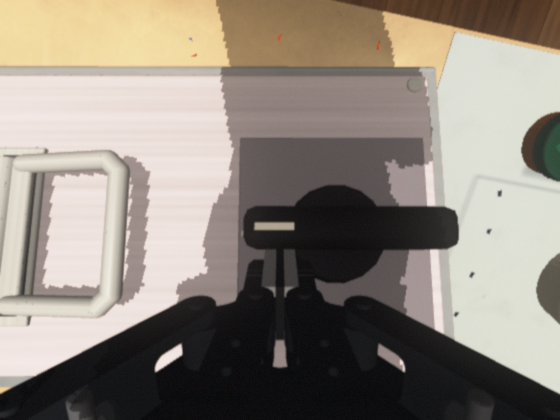

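The handle lies straight across the panel at its stop, with the marked end to the right at (270,226) and 17 N felt. Next is the hasp.

Run:
```python
from st import *
import json
s=arm.read_state()
w1=wcam(*json.load(open("w1.json")));w3=wcam(s["ee_pos"],s["tool_rot"])
b=tri([(w1,np.array([409,284])*.7),(w3,np.array([118,234]))]);a=P[2]
d=b.x-[P[0],P[1],0];xc=np.cos(a)*d[0]+np.sin(a)*d[1];yc=-np.sin(a)*d[0]+np.cos(a)*d[1];z=d[2]-.0835
print("bar s,y,n",c25*xc+s25*z-S0,yc,-s25*xc+c25*z,b.fun)
for n,q in(("above",(0,.0145,.09)),("pinch",(0,.0145,.025))): print(n,np.round(to_tool(s,pt(*q)+[0,0,-.004]),4))
```

```text
bar s,y,n 0.0005017996628219109 0.014490212545595002 0.0218316898654565 [ 0.246954   1.0508718 -0.1124118 -0.4897432]
above [ 0.0392 -0.0804 -0.0362]
pinch [ 0.0126 -0.0805  0.0231]
```

>>> play_rows --commands "-0.01 0 -0.005 0; -0.012 0 -0.03 0; -0.012 0 -0.06 0; -0.012 -0.01 -0.075 0; -0.012 -0.04 -0.075 0; -0.005 -0.075 -0.075 0; 0.005 -0.09 -0.07 0; 0.01 -0.095 -0.065 0" --fingers 0.5

```text
clock: 4.63
ee_pos: [0.5178, 0.0451, 0.1929]
tool_rot: [0.001, -0.091, 0.996, -0.001]
force: [-0.7, -0.4, -0.9]
finger_gap: 0.501
grip_force: 0.0
```

Run:
```python
from st import *
s=arm.read_state();print(s["ee_pos"],s["force"],s["finger_gap"],s["tool_rot"])
for n,q in(("above",(0,.0145,.08)),("pinch",(0,.0145,.025))): print(n,np.round(to_tool(s,pt(*q)+[0,0,-.004]),4))
```

```text
[0.51783277 0.04506184 0.19294835] [-0.69704578 -0.3918986  -0.8576487 ] 0.5005106552283863 [ 6.17836323e-04 -9.09047105e-02  9.95859051e-01 -8.37627847e-04]
above [0.0182 0.02   0.0361]
pinch [-0.005   0.0203  0.086 ]
```

>>> play_rows --commands "0.008 0.02 0.02 0; 0.01 0.02 0.04 0; 0.005 0.02 0.06 0; 0 0.02 0.075 0; -0.005 0.02 0.086 0; -0.005 0.02 0.086 0"

```text
clock: 5.13
ee_pos: [0.5189, 0.0708, 0.1045]
tool_rot: [-0.001, -0.094, 0.996, -0.0]
force: [-0.2, -0.1, 0.1]
finger_gap: 0.5
grip_force: 0.0
```

>>> play_rows --commands "0 0 0 0; 0 0 0 0; 0 0 0 0; 0 0 0 0; 0 0 0 0; 0 0 0 0" --fingers 1 --newtons 25

```text
clock: 5.63
ee_pos: [0.5204, 0.0662, 0.1072]
tool_rot: [0.001, -0.092, 0.996, -0.002]
force: [4.5, -14.1, -4.1]
finger_gap: 0.103
grip_force: 26.8
```

Run:
```python
from st import *
s=arm.read_state();print(s["ee_pos"],s["force"],s["finger_gap"],s["tool_rot"],s["grip_force"])
th0=np.arctan2(8,64);r=np.hypot(64,8)/1000
b0=pt(0,-.049+r*np.cos(th0),.016+r*np.sin(th0));
for q in np.arange(0,1.7,.1):
    b=pt(0,-.049+r*np.cos(th0+q),.016+r*np.sin(th0+q));print(round(q,1),np.round(Rq(s["tool_rot"]).T@(b-b0),4))
```

```text
[0.52038646 0.06621817 0.10717862] [  4.52262338 -14.11001706  -4.12581338] 0.10311229042438777 [ 0.00111245 -0.09196003  0.99575995 -0.00205773] 26.753674149513245
0.0 [0. 0. 0.]
0.1 [ 0.0027 -0.0012 -0.0058]
0.2 [ 0.0053 -0.0029 -0.0114]
0.3 [ 0.0078 -0.0053 -0.0168]
0.4 [ 0.0102 -0.0083 -0.022 ]
0.5 [ 0.0124 -0.0119 -0.0269]
0.6 [ 0.0145 -0.0159 -0.0314]
0.7 [ 0.0165 -0.0204 -0.0356]
0.8 [ 0.0182 -0.0254 -0.0393]
0.9 [ 0.0197 -0.0308 -0.0426]
1.0 [ 0.0209 -0.0365 -0.0454]
1.1 [ 0.0219 -0.0424 -0.0476]
1.2 [ 0.0227 -0.0486 -0.0493]
1.3 [ 0.0232 -0.0549 -0.0504]
1.4 [ 0.0234 -0.0614 -0.0509]
1.5 [ 0.0234 -0.0678 -0.0509]
1.6 [ 0.0231 -0.0742 -0.0502]
```

>>> play_rows --commands "0 -0.005 -0.003 0; 0.002 -0.006 -0.009 0; 0.005 -0.008 -0.014 0; 0.007 -0.010 -0.020 0; 0.0095 -0.013 -0.025 0; 0.012 -0.017 -0.030 0; 0.014 -0.021 -0.034 0; 0.016 -0.025 -0.038 0"

```text
clock: 6.3
ee_pos: [0.5072, 0.0433, 0.1445]
tool_rot: [-0.001, -0.094, 0.996, 0.0]
force: [-3.9, -0.8, -10.2]
finger_gap: 0.098
grip_force: 24.3
```

Run:
```python
from st import *
s=arm.read_state();print(s["ee_pos"],s["force"],s["finger_gap"],s["tool_rot"],s["grip_force"])
th0=np.arctan2(8,64);r=np.hypot(64,8)/1000
o=np.array([.52039,.06622,.10718])-pt(0,.0145,.024)
d=np.array(s["ee_pos"])-pt(0,-.049,.016)-o;a=P[2]
xc=np.cos(a)*d[0]+np.sin(a)*d[1];yc=-np.sin(a)*d[0]+np.cos(a)*d[1]
n=-s25*xc+c25*d[2];print("s",c25*xc+s25*d[2],"y,n",yc,n,"q",np.arctan2(n,yc)-th0,"r",np.hypot(n,yc))
for q in np.arange(.7,1.75,.1):
    b=pt(0,-.049+r*np.cos(th0+q),.016+r*np.sin(th0+q))+o;print(round(q,1),np.round(to_tool(s,b),4))
```

```text
[0.50719855 0.04326384 0.14454469] [ -3.8953454   -0.79365858 -10.23768178] 0.09830759947088871 [-6.30021542e-04 -9.42334199e-02  9.95549862e-01  3.71918355e-04] 24.295077323913574
s 0.00013044647558406453 y,n 0.043439632237570684 0.04916654839365445 q 0.7228061330290486 r 0.0656075539086846
0.7 [-0.0007  0.0004  0.0017]
0.8 [ 0.0011 -0.0046 -0.002 ]
0.9 [ 0.0026 -0.0099 -0.0053]
1.0 [ 0.0039 -0.0156 -0.0081]
1.1 [ 0.005  -0.0215 -0.0104]
1.2 [ 0.0058 -0.0277 -0.0121]
1.3 [ 0.0063 -0.034  -0.0132]
1.4 [ 0.0066 -0.0404 -0.0138]
1.5 [ 0.0065 -0.0469 -0.0138]
1.6 [ 0.0063 -0.0533 -0.0132]
1.7 [ 0.0057 -0.0596 -0.012 ]
```

Following nicely, at q≈0.72. I'll continue on to the stop.

>>> play_rows --commands "0.001 -0.005 -0.002 0; 0.0025 -0.010 -0.005 0; 0.004 -0.016 -0.008 0; 0.005 -0.022 -0.010 0; 0.006 -0.028 -0.012 0; 0.006 -0.034 -0.013 0; 0.0065 -0.040 -0.0135 0; 0.0065 -0.046 -0.0135 0"

```text
clock: 6.97
ee_pos: [0.5095, -0.0024, 0.1588]
tool_rot: [-0.0, -0.095, 0.996, 0.001]
force: [-9.0, 2.8, 4.1]
finger_gap: 0.103
grip_force: 26.7
```

>>> play_rows --commands "0 -0.003 0.0005 0; 0 -0.006 0.001 0; 0 -0.009 0.001 0; 0 -0.011 0.001 0; 0 -0.011 0.001 0"

```text
clock: 7.38
ee_pos: [0.5113, -0.0094, 0.1578]
tool_rot: [-0.001, -0.096, 0.995, 0.003]
force: [-13.2, 14.8, 9.5]
finger_gap: 0.098
grip_force: 27.6
```

Run:
```python
from st import *
s=arm.read_state();print(s["ee_pos"],s["force"],s["finger_gap"],s["tool_rot"],s["grip_force"])
th0=np.arctan2(8,64)
o=np.array([.52039,.06622,.10718])-pt(0,.0145,.024)
d=np.array(s["ee_pos"])-pt(0,-.049,.016)-o;a=P[2]
xc=np.cos(a)*d[0]+np.sin(a)*d[1];yc=-np.sin(a)*d[0]+np.cos(a)*d[1]
n=-s25*xc+c25*d[2];print("s",c25*xc+s25*d[2],"y,n",yc,n,"q",np.arctan2(n,yc)-th0,"r",np.hypot(n,yc))
```

```text
[ 0.51128187 -0.00935285  0.15776314] [-13.20852539  14.80742632   9.47351932] 0.0979425965770305 [-6.92503221e-04 -9.57518426e-02  9.95400199e-01  3.09017497e-03] 27.644366919994354
s 0.0003686202539819536 y,n -0.009004309588673744 0.06364042728970663 q 1.586995643498625 r 0.06427426838778579
```

>>> play_rows --commands "0 0.002 0 0; 0 0.003 0 0; 0 0.003 0 0; 0 0.003 0 0; 0 0.003 0 0" --fingers 0.6

```text
clock: 7.8
ee_pos: [0.5126, -0.0116, 0.1572]
tool_rot: [0.001, -0.094, 0.996, -0.0]
force: [-0.2, 0.3, 0.7]
finger_gap: 0.399
grip_force: 0.0
```

>>> play_rows --commands "0 0 -0.02 0; 0 0 -0.05 0; 0 0 -0.08 0; 0 -0.03 -0.10 0; 0 -0.07 -0.10 0; 0 -0.105 -0.10 0; 0 -0.125 -0.10 0; 0 -0.125 -0.10 0"

```text
clock: 8.47
ee_pos: [0.5354, -0.1402, 0.2572]
tool_rot: [0.0, -0.09, 0.996, -0.002]
force: [-1.1, 0.2, -0.0]
finger_gap: 0.399
grip_force: 0.0
```

Run:
```python
from st import *
import cv2
s=arm.read_state();print(s["ee_pos"],s["force"],s["finger_gap"],s["tool_rot"])
for q in((0,-.195,.09),(0,-.195,.044),(0,-.172,.044),(0,-.12,.044)): print(q,np.round(to_tool(s,tcp(*q)),4))
c=arm.capture("wrist");cv2.imwrite("pics/w4.png",c["color"][:,:,::-1])
```

```text
[ 0.53536829 -0.14022086  0.25717294] [-1.11612125  0.16611119 -0.04716523] 0.3993566930314547 [ 4.83115156e-04 -9.02311379e-02  9.95919419e-01 -1.61824386e-03]
(0, -0.195, 0.09) [ 0.0046 -0.0039  0.0793]
(0, -0.195, 0.044) [-0.0148 -0.0036  0.121 ]
(0, -0.172, 0.044) [-0.0146  0.0194  0.121 ]
(0, -0.12, 0.044) [-0.0141  0.0714  0.1208]
```

View pics/w4.png

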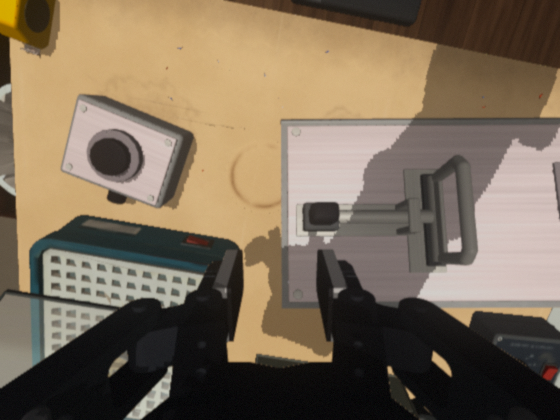

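The hasp stands up (free bar about (467,207)), the knob top is at (323,213) and the button is at (108,155).

Run:
```python
from st import *
s=arm.read_state();w=wcam(s["ee_pos"],s["tool_rot"])
for n,q in(("knobtop",(0,-.155,.064)),("haspbar",(0,-.057,.080)),("haspbar-.2rad",(0,-.0443,.080)),("hinge",(0,-.049,.016)),("cornerFR",(-.091-S0,-.19,0))): print(n,proj(w,pt(*q))[0])
q=least_squares(lambda v:proj(w,pt(v[0],v[1],.064))[0]-np.array([323,212]),[0,-.155]).x;print("knob s,y",q)
b=least_squares(lambda v:proj(w,np.r_[v,.063])[0]-np.array([108,155]),[.54,-.3]).x;print("button",b)
```

```text
knobtop [323.05306994 212.33942711]
haspbar [462.69160139 208.77853703]
haspbar-.2rad [480.45537003 208.70330812]
hinge [433.62152008 218.9357577 ]
cornerFR [277.67460457 119.64222168]
knob s,y [-0.000262   -0.15503443]
button [ 0.53974011 -0.30738592]
```

>>> play_rows --commands "0.003 -0.003 0.02 0; 0.004 -0.005 0.04 0; 0.004 -0.005 0.06 0; 0.002 -0.005 0.075 0; 0 -0.005 0.08 0; 0 -0.005 0.08 0" --fingers 1

```text
clock: 9.02
ee_pos: [0.5359, -0.1375, 0.1756]
tool_rot: [-0.001, -0.095, 0.996, 0.0]
force: [-0.4, -0.5, 0.3]
finger_gap: 0.001
grip_force: 0.0
```

Run:
```python
from st import *
s=arm.read_state();print(s["force"])
for q in((0,-.195,.045),(0,-.175,.045),(0,-.12,.045)): print(q,np.round(to_tool(s,tcp(*q)),4))
```

```text
[-0.38645882 -0.51759127  0.25106433]
(0, -0.195, 0.045) [-0.0134 -0.0068  0.0385]
(0, -0.175, 0.045) [-0.0134  0.0132  0.0385]
(0, -0.12, 0.045) [-0.0134  0.0682  0.0386]
```

>>> play_rows --commands "-0.007 -0.007 0.018 0; -0.0135 -0.007 0.036 0; -0.0135 -0.007 0.0385 0; -0.0135 0 0.0385 0; -0.0135 0.008 0.0385 0; -0.0135 0.018 0.0385 0; -0.0135 0.028 0.0385 0; -0.0135 0.038 0.0385 0"

```text
clock: 9.68
ee_pos: [0.5425, -0.0979, 0.1393]
tool_rot: [0.001, -0.094, 0.996, -0.0]
force: [0.3, -2.2, 1.8]
finger_gap: -0.002
grip_force: 1.2
```

>>> play_rows --commands "0 0.006 0 0; 0 0.012 0 0; 0 0.017 0 0; 0 0.021 0 0; 0 0.024 0 0; 0 0.024 0 0"

```text
clock: 10.18
ee_pos: [0.5392, -0.0808, 0.1389]
tool_rot: [0.002, -0.092, 0.996, -0.003]
force: [5.6, -17.8, -2.4]
finger_gap: 0.001
grip_force: 9.3
```

Run:
```python
from st import *
s=arm.read_state();print(s["ee_pos"],s["force"])
for q in((0,-.127,.045),): print(q,np.round(to_tool(s,tcp(*q)),4))
```

```text
[ 0.53919592 -0.08079821  0.1388924 ] [  5.59587589 -17.75776449  -2.40393038]
(0, -0.127, 0.045) [0.0006 0.0062 0.0018]
```

>>> play_rows --commands "0 -0.01 0 0; 0 -0.015 0 0; 0 -0.015 -0.03 0; 0 -0.015 -0.07 0; 0 -0.015 -0.11 0; 0 -0.015 -0.12 0; 0 -0.015 -0.12 0"

```text
clock: 10.77
ee_pos: [0.5425, -0.0898, 0.2617]
tool_rot: [0.003, -0.094, 0.996, 0.0]
force: [1.3, 0.3, 0.0]
finger_gap: -0.001
grip_force: 0.0
```

Run:
```python
from st import *
import cv2
s=arm.read_state();print(s["ee_pos"],s["force"],s["tool_rot"])
c=arm.capture("wrist");im=c["color"][:,:,::-1];cv2.imwrite("pics/w5f.png",im)
cv2.imwrite("pics/w5.png",cv2.resize(im[60:360,210:560],None,fx=2,fy=2,interpolation=cv2.INTER_CUBIC))
w=wcam(s["ee_pos"],s["tool_rot"])
for n,q in(("knobtop home",(0,-.109,.064)),("knob -5mm",(0,-.114,.064)),("haspbar",(0,-.057,.080)),("cornerFR",(-.091-S0,-.19,0)),("hinge",(0,-.049,.016))): print(n,(proj(w,pt(*q))[0]-[210,60])*2)
print(to_tool(s,[.5395,-.307,.10+.008]))
```

```text
[ 0.54249867 -0.08981833  0.26174052] [1.27148268 0.32676903 0.04739446] [ 3.10400671e-03 -9.41771533e-02  9.95550612e-01  9.37974567e-05]
knobtop home [227.96392218 259.53767483]
knob -5mm [214.88684443 259.52665403]
haspbar [378.77285468 250.99261036]
cornerFR [45.1809267  83.04179299]
hinge [346.54616198 280.23127914]
[ 0.04462328 -0.21270568  0.15355154]
```

View pics/w5.png

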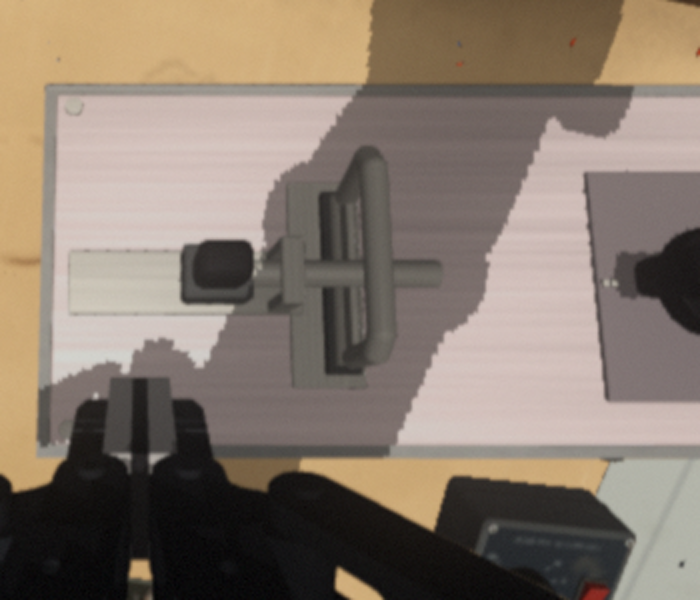

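The knob is home at (224,264) against a predicted (228,260), and the rod passes through the standing hasp bar at (376,250). Now the button.

>>> play_rows --commands "0.005 -0.035 0 0; 0.012 -0.07 0.01 0; 0.02 -0.105 0.03 0; 0.03 -0.14 0.06 0; 0.04 -0.175 0.09 0; 0.045 -0.205 0.12 0; 0.045 -0.213 0.14 0; 0.045 -0.213 0.15 0"

```text
clock: 11.48
ee_pos: [0.532, -0.311, 0.1024]
tool_rot: [-0.004, -0.091, 0.996, 0.001]
force: [-0.9, 0.1, -0.5]
finger_gap: 0.0
grip_force: 0.0
```

Run:
```python
from st import *
import cv2
s=arm.read_state();print(s["ee_pos"],s["force"],s["tool_rot"])
c=arm.capture("wrist");im=c["color"][:,:,::-1]
cv2.imwrite("pics/w6.png",im)
w=wcam(s["ee_pos"],s["tool_rot"]);print(proj(w,[.5395,-.307,.063]))
print(to_tool(s,[.5395,-.307,.063+.008]))
```

```text
[ 0.53204394 -0.3110115   0.10241297] [-0.91365034  0.10674586 -0.538857  ] [-3.71416346e-03 -9.11450384e-02  9.95830384e-01  7.95575745e-04]
[[284.2881348  254.32603161]]
[-0.00828802  0.00252035  0.03135947]
```

View pics/w6.png

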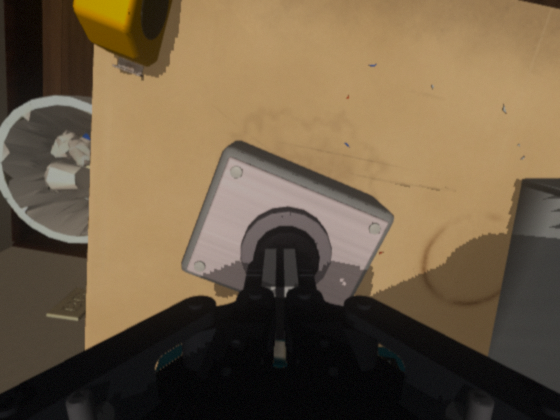

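The button shows at (286,258) with the tips just short of its centre, as computed. I'll press in steps.

>>> play_rows --commands "-0.004 0.002 0.005 0; -0.008 0.003 0.012 0; -0.008 0.003 0.020 0; -0.008 0.003 0.026 0; -0.008 0.003 0.030 0; -0.008 0.003 0.033 0; -0.008 0.003 0.036 0; -0.008 0.003 0.036 0"

```text
clock: 12.2
ee_pos: [0.5448, -0.3022, 0.0765]
tool_rot: [0.002, -0.094, 0.996, 0.001]
force: [-10.2, 11.3, 40.1]
finger_gap: -0.001
grip_force: 19.7
```

>>> play_rows --commands "0 0 0.002 0; 0 0 0.004 0; 0 0 0.004 0"

```text
clock: 12.45
ee_pos: [0.5451, -0.3023, 0.0758]
tool_rot: [0.003, -0.094, 0.996, 0.001]
force: [-20.7, 17.1, 74.0]
finger_gap: 0.003
grip_force: 36.8
```

>>> play_rows --commands "0 0 -0.01 0; 0 0 -0.02 0; 0 0 -0.02 0; 0 0 -0.02 0"

```text
clock: 12.78
ee_pos: [0.5438, -0.3036, 0.0886]
tool_rot: [0.0, -0.094, 0.996, -0.0]
force: [-0.5, -0.4, -0.5]
finger_gap: -0.001
grip_force: 0.0
```

Run:
```python
from st import *
import cv2
s=arm.read_state();print(s["ee_pos"],s["force"],s["tool_rot"],s["dq"])
cs=arm.capture("side");cv2.imwrite("pics/s2.png",cs["color"][:,:,::-1])
im=cv2.imread("pics/side0.png")[110:160,245:290]
# ring/button ellipse in w6: dark pixels
for z in (.063,.068,.073):
    t=np.array([202+690/3.7,183+161/3.7]);u=np.array([240+92/3.3,110+58/3.3])
    print(z,[least_squares(lambda v:proj(CAM[n],np.r_[v,z])[0]-o,[.54,-.3]).x.round(4) for n,o in(("top",t),("side",u))])
print(to_tool(s,[.5395,-.307,.09]))
```

```text
[ 0.54380864 -0.30359982  0.08856591] [-0.48885251 -0.35707909 -0.45008635] [ 4.40425948e-04 -9.39489452e-02  9.95576857e-01 -3.50692375e-04] [ 0.00399693  0.02341962 -0.00486648  0.01308119 -0.00151348 -0.00505383
 -0.00015   ]
0.063 [array([ 0.5401, -0.3074]), array([ 0.538 , -0.3062])]
0.068 [array([ 0.5392, -0.3064]), array([ 0.539 , -0.3023])]
0.073 [array([ 0.5383, -0.3054]), array([ 0.54  , -0.2984])]
[ 0.00486748 -0.00253527 -0.00143606]
```

>>> play_rows --commands "0.003 -0.0015 0 0; 0.005 -0.0025 0 0; 0.005 -0.0025 0.004 0; 0.005 -0.0025 0.006 0; 0.005 -0.0025 0.006 0; 0.005 -0.0025 0.006 0"

```text
clock: 13.33
ee_pos: [0.5388, -0.3071, 0.0819]
tool_rot: [-0.0, -0.094, 0.996, 0.0]
force: [-0.9, -1.7, 2.0]
finger_gap: -0.0
grip_force: 1.0
```

>>> play_rows --commands "0 0 0.002 0; 0 0 0.002 0; 0 0 0.002 0"

```text
clock: 13.58
ee_pos: [0.5391, -0.307, 0.0803]
tool_rot: [-0.0, -0.094, 0.996, -0.0]
force: [-2.4, -0.4, 3.0]
finger_gap: 0.005
grip_force: 1.5
```

>>> play_rows --commands "0 0 0.002 0; 0 0 0.002 0; 0 0 0.002 0"

```text
clock: 13.83
ee_pos: [0.5392, -0.307, 0.0783]
tool_rot: [0.0, -0.094, 0.996, -0.0]
force: [-2.5, -2.0, 4.5]
finger_gap: -0.0
grip_force: 2.1
```

>>> play_rows --commands "0 0 0.002 0; 0 0 0.002 0; 0 0 0.002 0"

```text
clock: 14.08
ee_pos: [0.5393, -0.307, 0.0771]
tool_rot: [0.0, -0.094, 0.996, -0.0]
force: [-4.2, -0.3, 12.2]
finger_gap: -0.0
grip_force: 6.1
```

The force climbs like the spring from 0.083 down to 0.077 (6 mm), then goes hard, so the button bottoms there. I'll hold it down firmly for a moment, then lift off.

>>> play_rows --commands "0 0 0.001 0; 0 0 0.001 0; 0 0 0.001 0"

```text
clock: 14.33
ee_pos: [0.5393, -0.307, 0.0769]
tool_rot: [0.001, -0.094, 0.996, -0.0]
force: [-6.2, 1.1, 21.0]
finger_gap: -0.004
grip_force: 10.4
```

>>> play_rows --commands "0 0 -0.01 0; 0 0 -0.03 0; 0 0 -0.06 0; 0 0 -0.10 0; 0 0 -0.13 0; 0 0 -0.15 0; 0 0 -0.15 0; 0 0 -0.15 0"

```text
clock: 15.0
ee_pos: [0.54, -0.3064, 0.2261]
tool_rot: [0.001, -0.094, 0.996, -0.0]
force: [-0.3, 0.6, -0.2]
finger_gap: 0.002
grip_force: 0.0
```

Run:
```python
from st import *
import cv2
s=arm.read_state();print(s["clock"],s["ee_pos"],s["force"])
a=arm.capture("top")["color"][:,:,::-1]
cv2.imwrite("pics/end.png",cv2.resize(a[150:280,140:420],None,fx=2.8,fy=2.8,interpolation=cv2.INTER_CUBIC))
```

```text
15.0 [ 0.54003038 -0.30640087  0.22614495] [-0.33064743  0.56370751 -0.19452126]
```

View pics/end.png

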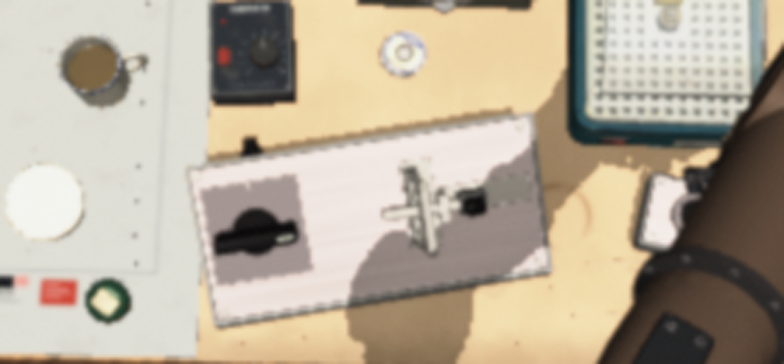

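The handle lies across the panel at (258,235), the hasp stands with the bolt through it, and the mug, spool and pot are where they were. I'm handing in.

```bash
python3 -c "
from rig import arm
print(arm.hand_in())"
```

```text
the job is handed in; nothing more can be done
None
```

The job is handed in (no verdict came back) at 15 s on the clock: handle off at its stop, hasp standing, bolt home through it, and the start button pressed down and released, with the bystanders unmoved. The fingertips pressed the station at up to 74 N on a first, off-centre push (so the button was pushed twice), and I viewed 11 pictures, one over the limit of 10.

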